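Put the lens mount away and roll the tambour store shut

ROBOT

A 6-joint arm with a two-finger parallel gripper is mounted at the origin on the work surface. World frame = base frame: x ahead of the robot, y to its left, z up, the work surface at z = 0. Lengths are in m, angles in rad, forces in N, time in s.
With the tool pointing down it reaches from about 0.35 to 0.975 m from the base axis. Payload 4.9 kg.
Tool frame: the origin (TCP) lies midway between the tips of the shut fingers; the grasp point (between the pads) lies 19 mm behind it; z points along the fingers, y is the direction in which the jaws open and shut (so a half turn about z gives the same grasp; the last joint's range is limited). The gripper opens to 85 mm and grips with 20 to 120 N. Pads are 22 mm wide; open, the fingers measure 114 mm over their backs; the gripper's body (76 mm by 85 mm) begins 54 mm behind the grasp point. The pads swing forward as they close: fully open they stand 13 mm farther back than shut.
Start: joints at [-1.366, 0.053, 1.613, -0, 1.476, -0.119], TCP at [0.199, -0.593, 0.196] pointing down, gripper open.
Joint ranges: [-3.01, 3.01], [-1.01, 2.22], [0.06, 2.58], [-1.02, 4.17], [0.09, 2.62], [-3.14, 3.14]. Speed limits (rad/s): [2.57, 2.57, 3.14, 3.14, 3.14, 3.14].

INTERFACE

Orientations are given as a 3x3 rotation matrix whose columns are the frame's x, y, z axes.
In Python, from plant import r, command_gripper, kinematics, viewer, monitor gives the robot as it stands. Calls block until the motion is done:
- r.reach(position, orientation): joint-space move of the TCP to a pose.
- r.move_linear(position, ori=None, vel=0.15, threshold=None): straight line of the TCP; ori=None keeps the orientation; vel is the mean speed in m/s. With threshold (N) it stops when the force on the tool has changed by that much, and returns True; else False.
- r.movej(angles): joint-space move.
- command_gripper(opening, f_grip=None): finger opening in m; f_grip is the grip in N (None keeps the last); returns when the fingers have stopped.
- r.pause(seconds).
- kinematics.inverse_kinematics(position, orientation): joint angles nearest the present ones, or None.
- viewer.snapshot(name): name is "scene" or "top" or "wrist"; returns the picture (384x512x3 uint8, blue, green, red); there is no depth.
- viewer.get_calibration(name): a dict with "fovy" (degrees; the focal length in pixels is half the picture's height over the tangent of half this angle, whatever the lens; pixels are square), "cx", "cy" (the principal point, pixels), "distortion" ([k1, k2, p1, p2, k3] as OpenCV has them; the pictures are not rectified), "view" (4x4, takes a point from world to camera coordinates); the wrist camera has in their place "mount" (4x4, takes a point from camera to tool coordinates, whose origin is the TCP and whose axes are the flange's). Camera axes: x right, y down, z forward; pixel columns grow to the right and rows downward; lengths in m; the calibration is good to about 2 mm. A picture is of the moment at which its call begins: read the wrist's pose just before it. get_calibration takes no time and is no camera call.
A pose or a line that the arm cannot do raises r.IKError and nothing moves.
- r.close_job(): hands the job in, once; it reports no verdict.
Readings, each from a call of its own:
- monitor.current_clock(): time.
- monitor.current_q(): joint angles.
- monitor.current_joint_vel(): joint speeds.
- monitor.current_effort(): joint torques, N m.
- monitor.current_tcp_pos(): TCP position.
- monitor.current_tcp_rot(): TCP orientation.
- monitor.current_force(): force on the tool from outside, world axes, zero at the start.
- monitor.current_moment(): the same for the moment, N m.
- monitor.current_gripper_width(): finger opening in m.
Only numpy, scipy, OpenCV 4.12 (cv2) and the standard library are available. Lean on these libraries where they do the work, as an engineer would, in place of code of your own. Each camera call takes 0.05 s, during which the arm holds its last target. There are 200 camera calls.

TASK

Put the stepped round lens mount, glass side up, into the open tambour store on the bench, standing on the store's floor. Then roll the slatted shutter fully shut over it and let go.

Things in the scene. Friction and masses are not known exactly. Their poses are not given: they have to be found in the camera images.
- lens_mount: Aluminium lens mount, the only stepped round part: flange 56 mm diameter, 10 mm high; above it a barrel 40 mm diameter, 44 mm total height, round glass on top; about 160 g. Stands upright on the bench beside the store, among a plain tube, a finned square heat sink and a flat disc that are not needed. Origin: centre of underside; z up.
- store: Grey half-drum box fixed to the bench, 320 deep, 266 wide, 208 high (mm). Origin on the bench under the drum axis, mid-width; x to its rear, y along drum axis, z up. Inner floor and drum axis both 40 mm above bench. Compartment x -140 to +15, y +-123 between fixed round side walls (radius 168). Open, it is clear from above at x -140 to -35; mount centred at x -105 to -60 leaves the shutter room.
- pull (a point): Centre of the shutter's black pull: a tab with round end, 28 mm diameter, 16 mm thick along the store's y, at mid-width on the leading slat. It stands out radially: its centre is 182 mm from the drum axis, the slats' outer face 151 mm. Pinch it across the 16 mm or push it.
- shutter (a joint): Angle of the slatted aluminium shutter on its circular track about the drum axis: 0 fully shut, 1.52 rad fully open; starts above 1.25. At angle q the pull's centre is q + 0.105 rad up from the store's forward (-x) direction about the axis: on top when open, low in front (59 mm above bench) when shut. Stays where left; takes about 2 to 7 N at the pull.
Things that resemble listed ones, but are neither listed nor needed, are in the scene too. Leave any brown or yellow look-alike of the lens_mount alone.

How it is judged:
By the outcome, as a careful person would: the job done as asked, in the order asked, and still so for the second after the job is handed in, with the robot touching nothing.
It also fails if it takes over 56 s, if anything falls off the work surface, if the arm or the gripper's body presses on something with over 40 N, if the wrist force passes 120 N, or if a joint passes its speed limit or range.

## Working session

There is one attempt and no reset: what is moved stays moved. The work goes in short steps, each a Python script; the robot and the scene stay as the last script left them, time stands still between calls to the robot, and variables do not carry over. Pictures are saved under pics/ and viewed, about 8 in all and at most 12, crops included, and the job is handed in when it is done.

```bash
ls; mkdir -p pics; python3 - <<'E'
from plant import r, viewer, monitor
import cv2, numpy as np
for n in ("scene","top"):
    im=viewer.snapshot(n); cv2.imwrite(f"pics/{n}0.png",im)
    c=viewer.get_calibration(n); print(n,c)
print(viewer.get_calibration("wrist"))
a,b=cv2.imread("pics/scene0.png"),cv2.imread("pics/top0.png")
print(monitor.current_clock(),monitor.current_tcp_rot())
E
```

```text
pics
scene {'fovy': 53.776796523258604, 'cx': 255.17025168695776, 'cy': 190.66382038246005, 'distortion': array([-0.0392938,  0.       ,  0.       ,  0.       ,  0.       ]), 'view': array([[ 0.27130929,  0.96247292, -0.00609553, -0.18206443],
       [ 0.9133361 , -0.25944593, -0.31385502, -0.46847131],
       [-0.30365841,  0.07958452, -0.94945135,  1.30366492],
       [ 0.        ,  0.        ,  0.        ,  1.        ]])}
top {'fovy': 55.56021649488266, 'cx': 254.49369152274772, 'cy': 190.96063039481518, 'distortion': array([-0.08498243,  0.        ,  0.        ,  0.        ,  0.        ]), 'view': array([[-0.00157095, -0.99998623, -0.00500818,  0.04345683],
       [-0.97656541,  0.00261196, -0.21520498,  0.55533112],
       [ 0.2152151 ,  0.00455274, -0.97655606,  1.05922128],
       [ 0.        ,  0.        ,  0.        ,  1.        ]])}
{'fovy': 70.78728555934012, 'cx': 253.66632918764364, 'cy': 189.17294839728615, 'distortion': array([-0.03472813,  0.        ,  0.        ,  0.        ,  0.        ]), 'mount': array([[-7.46349846e-04, -9.54268612e-01, -2.98949591e-01,
         7.68824565e-02],
       [ 9.99999655e-01, -6.03315052e-04, -5.70748302e-04,
         7.86679023e-04],
       [ 3.64286402e-04, -2.98949914e-01,  9.54268734e-01,
        -1.77609675e-01],
       [ 0.00000000e+00,  0.00000000e+00,  0.00000000e+00,
         1.00000000e+00]])}
0.1 [[ 9.48039371e-01  3.18152797e-01 -3.85800561e-04]
 [ 3.18152949e-01 -9.48037565e-01  1.86466075e-03]
 [ 2.27493608e-04 -1.89051539e-03 -9.99998187e-01]]
```

View pics/scene0.png

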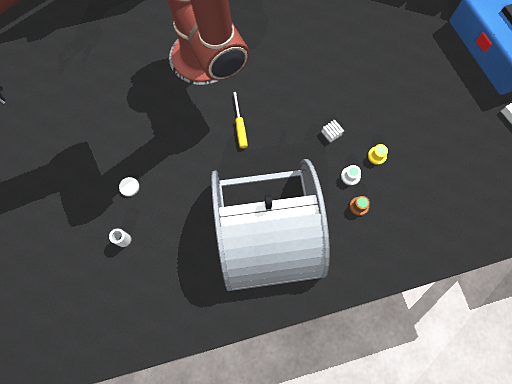

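View pics/top0.png

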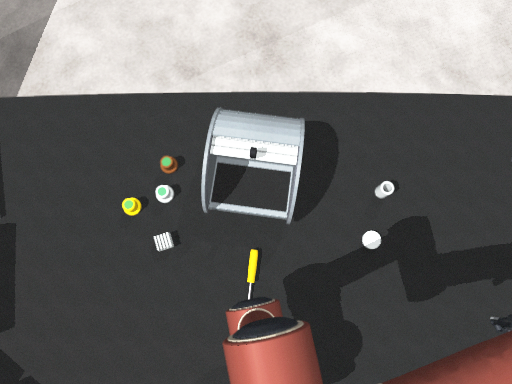

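The candidates for the mount are white at top (164,193) / scene (351,175), yellow at top (131,206) and brown at top (169,164). The white aluminium one with the green glass fits the description, and yellow and brown are the look-alikes to leave alone. I'll confirm this and look at the store in enlarged crops.

```bash
python3 - <<'E'
import cv2, numpy as np
a,b=cv2.imread("pics/scene0.png"),cv2.imread("pics/top0.png")
k=dict(interpolation=cv2.INTER_CUBIC)
t=cv2.resize(b[100:230,110:310],(800,520),**k)
cv2.imwrite("pics/croptop.png",t)
s=cv2.resize(a[120:300,200:400],(660,594),**k)
cv2.imwrite("pics/cropscene.png",s)
E
```

```text
(no output)
```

View pics/croptop.png

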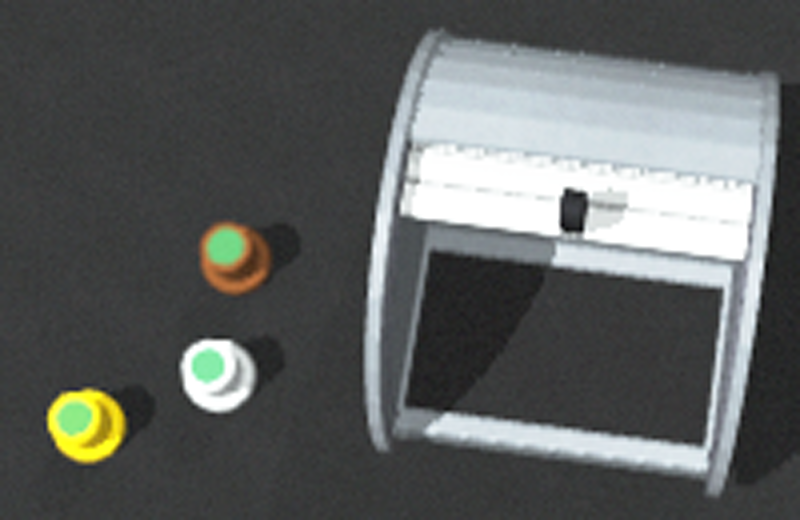

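View pics/cropscene.png

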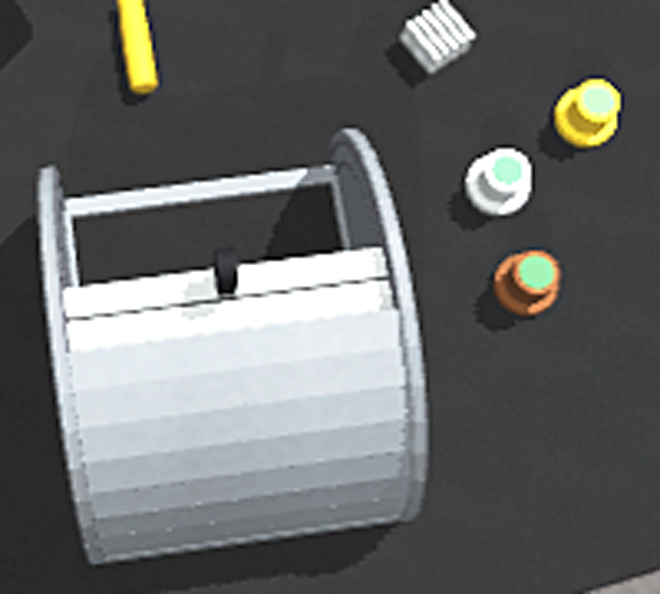

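The crops confirm it: the white stepped part with green glass, at crop (207,366) in top and (507,170) in scene, is the mount. The store floor is the dark rectangle, with corners at top crop (402,410), (706,447) and (725,287). The pull is at top crop (574,210) and scene crop (228,270).

```bash
cat > h.py <<'E'
import cv2, numpy as np
from plant import r, command_gripper, kinematics, viewer, monitor
def K(c): 
    f=192/np.tan(np.radians(c["fovy"])/2); return np.array([[f,0,c["cx"]],[0,f,c["cy"]],[0,0,1]])
def ray(name,uv,tcp=None):
    c=viewer.get_calibration(name)
    p=cv2.undistortPoints(np.array([[uv]],float),K(c),c["distortion"])[0,0]
    if tcp is None: M=np.linalg.inv(c["view"])
    else:
        T=np.eye(4); T[:3,3]=tcp[0]; T[:3,:3]=tcp[1]; M=T@c["mount"]
    d=M[:3,:3]@np.array([p[0],p[1],1]); return M[:3,3],d/np.linalg.norm(d)
def plane(name,uv,z,tcp=None):
    o,d=ray(name,uv,tcp); return o+d*(z-o[2])/d[2]
def tri(r1,r2):
    (o1,d1),(o2,d2)=r1,r2
    s=np.linalg.lstsq(np.c_[d1,-d2],o2-o1,rcond=None)[0]
    a,b=o1+s[0]*d1,o2+s[1]*d2; return (a+b)/2,np.linalg.norm(a-b)
def proj(name,p,tcp=None):
    c=viewer.get_calibration(name)
    if tcp is None: V=c["view"]
    else:
        T=np.eye(4); T[:3,3]=tcp[0]; T[:3,:3]=tcp[1]; V=np.linalg.inv(T@c["mount"])
    return cv2.projectPoints(np.array([p],float),cv2.Rodrigues(V[:3,:3])[0],V[:3,3],K(c),c["distortion"])[0][0,0]
def green(im,near,R=12):
    h=cv2.cvtColor(im,cv2.COLOR_BGR2HSV); m=cv2.inRange(h,(45,50,80),(90,255,255))
    n,l,s,c=cv2.connectedComponentsWithStats(m)
    i=min(range(1,n),key=lambda i:np.hypot(*(c[i]-near))+(1e3 if s[i,4]<20 else 0)); return c[i],s[i,4]
E
python3 - <<'E'
from h import *
np.set_printoptions(precision=4,suppress=True)
a,b=cv2.imread("pics/scene0.png"),cv2.imread("pics/top0.png")
ga,na=green(a,(354,172)); gb,nb=green(b,(162,191)); print(ga,na,gb,nb)
print("glass",plane("scene",ga,.044),plane("top",gb,.044),tri(ray("scene",ga),ray("top",gb)))
ft=lambda u,v:((u+.5)/4-.5+110,(v+.5)/4-.5+100)
fs=lambda u,v:((u+.5)/3.3-.5+200,(v+.5)/3.3-.5+120)
C=[plane("top",ft(*p),.04) for p in((402,410),(706,447),(725,287),(430,252))]
print(np.array(C))
for p in((76,216),(333,182)): print("scene front floor",plane("scene",fs(*p),.04))
pu,e=tri(ray("top",ft(574,210)),ray("scene",fs(228,270))); print("pull",pu,e)
ed=C[0]-C[1]; L=np.linalg.norm(ed); y=ed/L; print(L,"yaw",np.arctan2(-y[0],y[1]))
y2=C[0]-C[3]; print("side len",np.linalg.norm(C[0]-C[3]),np.linalg.norm(C[1]-C[2]))
E
```

```text
[353.3077 171.1731] 52 [161.5 191. ] 56
glass [0.5596 0.3337 0.044 ] [0.5597 0.3344 0.044 ] (array([0.5597, 0.3341, 0.044 ]), np.float64(0.0006687267104564046))
[[ 0.5247  0.1807  0.04  ]
 [ 0.495  -0.0554  0.04  ]
 [ 0.6232 -0.073   0.04  ]
 [ 0.6529  0.1615  0.04  ]]
scene front floor [ 0.4948 -0.0492  0.04  ]
scene front floor [0.5266 0.1806 0.04  ]
pull [0.6288 0.0461 0.2159] 0.0021066788205053536
0.23788899589849496 yaw -0.12510185424487513
side len 0.1295819032857334 0.12939936774828584
```

```bash
cat >> h.py <<'E'
yaw=-0.125; C0=np.array([0.653,0.043,0.0])
def setstore(c,y):
    global C0,yaw; C0=np.array([c[0],c[1],0.]); yaw=y
def S():  # store axes
    c,s=np.cos(yaw),np.sin(yaw); return np.array([[c,-s,0],[s,c,0],[0,0,1.]])
def W(p): return C0+S()@np.array(p,float)
def ori(tilt=0):  # tool x = -store x (camera to the robot side); tilt leans the fingers toward +x
    z=np.array([np.sin(tilt),0,-np.cos(tilt)]); y=np.array([0,1.,0]); x=np.cross(y,z)
    return S()@np.c_[x,y,z]
def tcp(): return monitor.current_tcp_pos(),monitor.current_tcp_rot()
E
python3 - <<'E'
from h import *
np.set_printoptions(precision=4,suppress=True)
for p,t in (([-.10,0,.42],0),([-.06,0,.215],0),([-.092,0,.054],0),([-.181,0,.059],.5),([-.181,0,.059],.8),([-.181,0,.045],0)):
    q=kinematics.inverse_kinematics(W(p),ori(t)); print(p,t,q)
command_gripper(0.0,40)
r.reach(W([-.10,0,.40]),ori())
T=tcp(); im=viewer.snapshot("wrist"); cv2.imwrite("pics/w1.png",im); np.savez("w1.npz",p=T[0],R=T[1])
print(T[0],monitor.current_clock(),monitor.current_force())
E
```

```text
[-0.1, 0, 0.42] 0 [-0.0339 -0.144   1.437  -0.      1.8486 -1.4797]
[-0.06, 0, 0.215] 0 [-0.04   -0.0274  1.6614 -0.      1.5076 -1.4858]
[-0.092, 0, 0.054] 0 [-0.0352  0.04    1.8731 -0.      1.2285 -1.481 ]
[-0.181, 0, 0.059] 0.5 [ 0.0314 -0.583   2.4299 -0.1041  0.8025 -1.3608]
[-0.181, 0, 0.059] 0.8 None
[-0.181, 0, 0.045] 0 [-0.0183 -0.1605  2.0807 -0.      1.2214 -1.4641]
[0.5538 0.0548 0.3996] 3.625 [ 0.3921 -0.7008  0.4583]
```

View pics/w1.png

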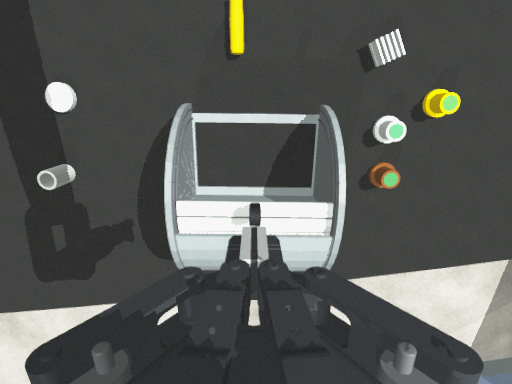

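The wrist view shows the store squarely. The floor corners are near (196,123), (316,123), (313,187) and (198,187), the pull near (255,213), the leading slat edge at row 202, and the mount's glass at (397,131).

```bash
python3 - <<'E'
from h import *
np.set_printoptions(precision=4,suppress=True)
d=np.load("w1.npz"); T=(d["p"],d["R"]); im=cv2.imread("pics/w1.png")
g,n=green(im,(397,131)); print("glass",g,plane("wrist",g,.044,T))
Si=lambda p:S().T@(p-C0)
for uv in((196,123),(316,123),(313,187),(198,187)): print("floor store fr",Si(plane("wrist",uv,.04,T)))
gray=cv2.cvtColor(im,cv2.COLOR_BGR2GRAY)
m=cv2.inRange(gray[195:226,235:275],0,60); print((m>0).sum(1), np.argwhere(m>0)[:,1].mean()+235)
ft=lambda u,v:((u+.5)/4-.5+110,(v+.5)/4-.5+100)
for uv in((255,205),(255,213),(255,221)):
    print("pull",Si(plane("wrist",uv,.22,T)))
print("pull tri",[Si(x) if i==0 else x for i,x in enumerate(tri(ray("wrist",(255,212),T),ray("top",ft(574,210))))])
print("edge",Si(plane("wrist",(255,203),.18,T)), Si(plane("wrist",(178,203),.18,T)),Si(plane("wrist",(331,203),.18,T)))
E
```

```text
glass [395.7778 130.8025] [0.5606 0.3339 0.044 ]
floor store fr [-0.1423 -0.113   0.04  ]
floor store fr [-0.1419  0.12    0.04  ]
floor store fr [-0.012   0.1222  0.04  ]
floor store fr [-0.0125 -0.1171  0.04  ]
[ 0  0  0  0  0  0  0  0  0  9  9  9  9 10  9  9  9  0  0  0  0  0  0  0
  0  0  0  3  9 10  0] 254.8
pull [-0.0404  0.0006  0.22  ]
pull [-0.0282  0.0006  0.22  ]
pull [-0.0158  0.0006  0.22  ]
pull tri [array([-0.01  ,  0.001 ,  0.1719]), np.float64(0.0004998567042448545)]
edge [-0.0286  0.0008  0.18  ] [-0.0288 -0.1201  0.18  ] [-0.0283  0.1201  0.18  ]
```

All views agree to about 2 mm, and the shutter is open far enough to place at store x = -97 mm. I'll grasp the mount next.

```bash
python3 - <<'E'
from h import *
np.set_printoptions(precision=4,suppress=True)
m=np.array([.5600,.3339,0])
command_gripper(.085)
r.reach(m+[0,0,.25],ori())
print(r.move_linear(m+[0,0,.06],vel=.2))
print("down",r.move_linear(m+[0,0,.014],vel=.08,threshold=8))
command_gripper(.02,40); print("w",monitor.current_gripper_width(),monitor.current_tcp_pos(),monitor.current_force())
r.move_linear(m+[0,0,.03],vel=.1); print("lifted w",monitor.current_gripper_width(),monitor.current_force())
r.move_linear(m+[0,0,.33],vel=.25)
T=tcp(); im=viewer.snapshot("wrist"); sc=viewer.snapshot("scene")
cv2.imwrite("pics/w2.png",np.hstack([im[60:384,100:412],cv2.resize(sc[80:242,250:406],(312,324))]))
print(monitor.current_clock(),monitor.current_gripper_width())
E
```

```text
False
down False
w 0.020316324704025775 [0.56   0.3339 0.014 ] [-0.5743  0.0722 -0.4152]
lifted w 0.01975374521566509 [-0.7232  0.4526 -0.6995]
9.8333 0.02046852029028619
```

View pics/w2.png

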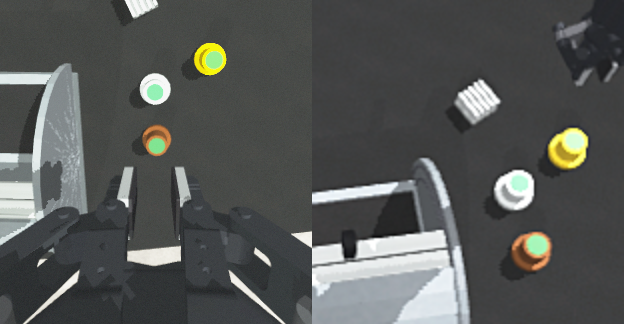

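The gripper closed to 20 mm on nothing, and the mount is still standing, at (154,90) in the wrist crop. I'll check where the pictures say the TCP and the mount are.

```bash
python3 - <<'E'
from h import *
np.set_printoptions(precision=4,suppress=True)
T=tcp(); print(T[0],"\n",T[1],monitor.current_q()); print("clock",monitor.current_clock())
w,s,t=[viewer.snapshot(n) for n in("wrist","scene","top")]
for n,i in zip("wst",(w,s,t)): cv2.imwrite(f"pics/x_{n}.png",i)
g,_=green(w,(254,152)); print("wrist",g,plane("wrist",g,.044,T))
a,_=green(s,(353,171)); b,_=green(t,(161,191)); print(a,b,plane("scene",a,.044),plane("top",b,.044))
for n in("scene","top"): print(n,"tcp proj",proj(n,T[0]))
print("wrist tcp proj",proj("wrist",T[0],T),proj("wrist",T[0]-.019*T[1][:,2],T))
print("mount proj wrist",proj("wrist",(.56,.334,.044),T))
c=np.hstack([cv2.resize(s[60:160,330:430],(390,390)),cv2.resize(t[150:250,100:200],(390,390))])
cv2.imwrite("pics/x.png",c)
E
```

```text
[0.5593 0.3336 0.3275] 
 [[-0.9922  0.1247 -0.0035]
 [ 0.1247  0.9922 -0.0016]
 [ 0.0033 -0.002  -1.    ]] [ 0.4236  0.0733  1.3752  0.      1.697  -1.0222]
clock 9.8333
wrist [254.5915 151.7653] [0.56   0.3341 0.044 ]
[353.3077 171.1731] [161.5 191. ] [0.5596 0.3337 0.044 ] [0.5597 0.3344 0.044 ]
scene tcp proj [383.15   125.5359]
top tcp proj [131.9279 165.6216]
wrist tcp proj [254.3746 216.0694] [254.4594 227.6792]
mount proj wrist [254.5201 151.7572]
```

View pics/x.png

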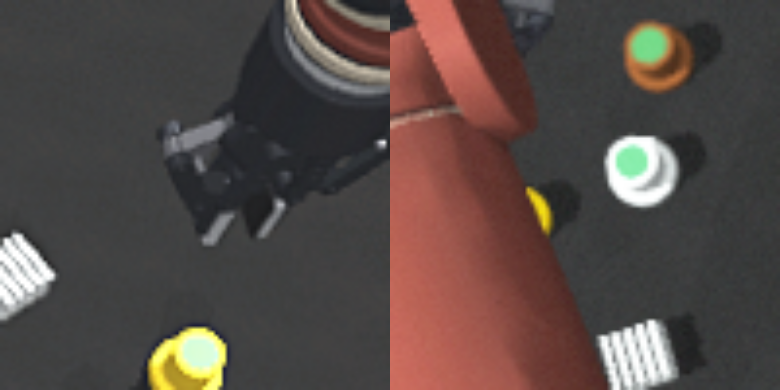

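```bash
python3 - <<'E'
from h import *
np.set_printoptions(precision=4,suppress=True)
T=tcp()
fs=lambda u,v:((u+.5)/3.9-.5+330,(v+.5)/3.9-.5+60)
for w,s in (((229,228),(213,243)),((281,228),(265,235)),((281,228),(213,243)),((229,228),(265,235)),((254.5,228),(239,239))):
    p,e=tri(ray("wrist",w,T),ray("scene",fs(*s))); print(p,e,"tool",T[1].T@(p-T[0]))
E
```

```text
[0.5592 0.3222 0.3524] 0.010438567257917105 tool [-0.0009 -0.0116 -0.0237]
[0.5631 0.354  0.3507] 0.008071103981814619 tool [-0.0008  0.0205 -0.022 ]
[0.5602 0.3425 0.3404] 0.019538239071945282 tool [ 0.0006  0.0088 -0.0117]
[0.5614 0.3337 0.367 ] 0.03566793963791366 tool [-0.0017  0.0002 -0.0383]
[0.5611 0.3378 0.3516] 0.009556200375209404 tool [-0.0009  0.0042 -0.0229]
```

```bash
python3 - <<'E'
import cv2,numpy as np
a=cv2.imread("pics/x_w.png"); b=cv2.imread("pics/x_s.png")
cv2.imwrite("pics/y.png",np.hstack([cv2.resize(a[200:300,200:310],(396,360),interpolation=cv2.INTER_CUBIC),cv2.resize(b[95:135,365:409],(396,360),interpolation=cv2.INTER_CUBIC)]))
E
```

```text
(no output)
```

View pics/y.png

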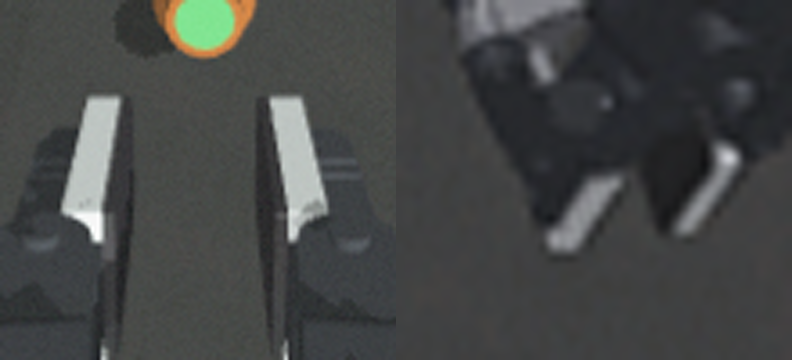

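The pads show up well behind where the stated TCP puts them, which explains the miss. I'll estimate the tip offset from both views, then confirm it by touching the bench with shut fingers at a clear spot.

```bash
python3 - <<'E'
from h import *
np.set_printoptions(precision=4,suppress=True)
T=tcp()
for z in (0,-.01,-.02,-.03,-.04,-.05):
    f=lambda x,y:T[0]+T[1]@np.array([x,y,z])
    # pictures: wrist inner tip corners (237,227),(271.5,227); scene lowest tip corners approx (427+.. )
    print(z,"wrist +x:",proj("wrist",f(.011,-.01),T),proj("wrist",f(.011,.01),T),"-x:",proj("wrist",f(-.011,.01),T),
      "scene:",*[proj("scene",f(x,y)) for x in(.011,-.011) for y in(-.01,.01)])
print("scene obs tips", (560-396)/9+365,250/9+95,(680-396)/9+365,235/9+95,"upper ends",(615-396)/9+365,178/9+95,(735-396)/9+365,150/9+95)
# touch test at a clear spot between mount and store
p=np.array([.47,.245,0]); command_gripper(0.0,40)
r.reach(p+[0,0,.15],ori()); r.pause(.2)
print("touch",r.move_linear(p+[0,0,.004],vel=.06,threshold=6),monitor.current_tcp_pos(),monitor.current_force(),monitor.current_gripper_width())
r.move_linear(p+[0,0,.15],vel=.25)
print(monitor.current_clock())
E
```

```text
0 wrist +x: [240.0665 201.5354] [268.6836 201.5113] -x: [268.1903 230.0934] scene: [377.9289 121.6785] [386.4616 120.527 ] [380.4004 130.3272] [388.9981 129.1523]
-0.01 wrist +x: [239.3496 206.6982] [269.4873 206.6726] -x: [268.9372 236.5244] scene: [379.2706 119.5151] [387.8945 118.355 ] [381.782  128.2421] [390.4724 127.0582]
-0.02 wrist +x: [238.5527 212.4397] [270.3807 212.4125] -x: [269.7637 243.6447] scene: [380.642  117.3034] [389.359  116.1347] [383.1944 126.1101] [391.9794 124.9169]
-0.03 wrist +x: [237.6617 218.8625] [271.3795 218.8334] -x: [270.6831 251.5702] scene: [382.0439 115.0417] [390.8561 113.8644] [384.6387 123.9294] [393.5204 122.7271]
-0.04 wrist +x: [236.659  226.0944] [272.5036 226.063 ] -x: [271.7117 260.4436] scene: [383.4775 112.7285] [392.3868 111.5425] [386.1159 121.6985] [395.0963 120.4868]
-0.05 wrist +x: [235.5224 234.2973] [273.7777 234.2633] -x: [272.87   270.4436] scene: [384.9438 110.3619] [393.9524 109.1672] [387.6272 119.4155] [396.7085 118.1946]
scene obs tips 383.22222222222223 122.77777777777777 396.55555555555554 121.11111111111111 upper ends 389.3333333333333 114.77777777777777 402.6666666666667 111.66666666666667
touch False [0.4702 0.2451 0.0043] [-0.6812  0.2463 -0.1327] -0.00014738340855185048
14.7167
```

Both views put the tips about 40 mm short of the reported TCP, and at a reported z of 4 mm the fingers touched nothing. I'll carry the touch test further down, guarded.

```bash
python3 - <<'E'
from h import *
np.set_printoptions(precision=4,suppress=True)
p=np.array([.47,.245,0])
r.move_linear(p+[0,0,.005],vel=.25); r.pause(.1)
print("touch",r.move_linear(p+[0,0,-.05],vel=.04,threshold=5),monitor.current_tcp_pos(),monitor.current_force())
r.move_linear(p+[0,0,.10],vel=.25)
print(monitor.current_clock())
E
```

```text
touch True [ 0.4697  0.2449 -0.0356] [-1.1132 -0.8058  5.0251]
17.2
```

The touch was at a reported z of -35.6 mm, so the real fingertips sit 35.5 mm behind the reported TCP. All three measurements agree, so I'll correct for it and regrasp, then place if the width reads about 40 mm.

```bash
cat >> h.py <<'E'
D=.0355  # real fingertip midpoint lies this far behind the reported TCP
def cmd(p,R): return np.array(p)+D*R[:,2]
def lin(p,R=None,**k): R=ori() if R is None else R; return r.move_linear(cmd(p,R),R,**k)
E
python3 - <<'E'
from h import *
np.set_printoptions(precision=4,suppress=True)
m=np.array([.5600,.3339,0]); R=ori()
command_gripper(.085)
r.reach(cmd(m+[0,0,.10],R),R)
print("down",lin(m+[0,0,.015],vel=.1,threshold=8),monitor.current_tcp_pos(),monitor.current_force())
command_gripper(.02,40); w=monitor.current_gripper_width(); print("w",w,monitor.current_force())
if .036<w<.045:
    lin(m+[0,0,.28],vel=.25); print("lift w",monitor.current_gripper_width(),monitor.current_force())
    t=W([-.095,0,0]); lin(t+[0,0,.28],vel=.3)
    lin(t+[0,0,.075],vel=.2); r.pause(.1)
    print("floor",lin(t+[0,0,.048],vel=.04,threshold=4),monitor.current_tcp_pos(),monitor.current_force(),monitor.current_gripper_width())
print(monitor.current_clock())
E
```

```text
down False [ 0.5608  0.3343 -0.0196] [0.7704 0.4511 0.2762]
w 0.03922119340037083 [-0.3091  1.0852  1.7292]
lift w 0.03883138807073345 [-0.3263  0.3891 -1.7717]
floor True [0.5586 0.0548 0.0197] [-0.2069 -1.1575  1.6038] 0.03855791610033616
24.15
```

The floor contact height puts the mount's underside at 40 mm, as expected. I'll release, retreat and check.

```bash
python3 - <<'E'
from h import *
np.set_printoptions(precision=4,suppress=True)
t=W([-.095,0,0]); command_gripper(.07,40)
lin(t+[0,0,.30],vel=.25)
T=tcp(); im=viewer.snapshot("wrist"); cv2.imwrite("pics/w3.png",im); np.savez("w3.npz",p=T[0],R=T[1])
g,n=green(im,proj("wrist",t+[0,0,.084],T)); print("glass store",S().T@(plane("wrist",g,.084,T)-C0),n,g)
print(monitor.current_clock())
# IK check of closing arc
for th in np.linspace(1.4,.105,8):
    for tl in (.0,.2,.4):
        R=ori(tl); p=W([-.182*np.cos(th),0,.04+.182*np.sin(th)])+(.019+D)*R[:,2]
        print(round(th,2),tl,kinematics.inverse_kinematics(p,R) is not None,end="; ")
E
```

```text
glass store [-0.0951 -0.0006  0.084 ] 355 [253.6592 164.7549]
25.7417
1.4 0.0 True; 1.4 0.2 True; 1.4 0.4 True; 1.21 0.0 True; 1.21 0.2 True; 1.21 0.4 True; 1.03 0.0 True; 1.03 0.2 True; 1.03 0.4 True; 0.84 0.0 True; 0.84 0.2 True; 0.84 0.4 True; 0.66 0.0 True; 0.66 0.2 True; 0.66 0.4 True; 0.47 0.0 True; 0.47 0.2 True; 0.47 0.4 True; 0.29 0.0 True; 0.29 0.2 True; 0.29 0.4 True; 0.1 0.0 True; 0.1 0.2 True; 0.1 0.4 True;
```

View pics/w3.png

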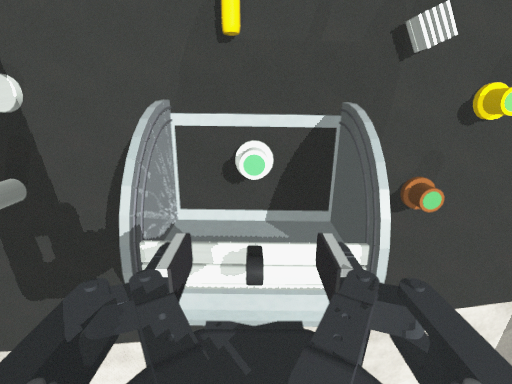

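The mount stands upright in the store, glass up at (254,165), at store x = -95 mm, y = -1 mm. The pull is the black blob at (255,265), rows about 245 to 285. I'll get the shutter angle from its row extent, then pinch it.

```bash
python3 - <<'E'
from h import *
np.set_printoptions(precision=4,suppress=True)
d=np.load("w3.npz"); T=(d["p"],d["R"]); g=cv2.cvtColor(cv2.imread("pics/w3.png"),cv2.COLOR_BGR2GRAY)
m=cv2.inRange(g[225:300,235:275],0,75); n,l,s,c=cv2.connectedComponentsWithStats(m); i=l[40,20]; print("blob",s[i],c[i])
r0,r1=s[i][1]+225,s[i][1]+225+s[i][3]; u=c[i][0]+235
a=np.linspace(0,2*np.pi,60)
for th in np.arange(1.3,1.66,.05):
    P=[proj("wrist",W([-.182*np.cos(th)+.014*np.cos(k),0,.04+.182*np.sin(th)+.014*np.sin(k)]),T) for k in a]
    P=np.array(P); print(round(th,2),P[:,1].min(),P[:,1].max(),P[:,0].mean())
print(r0,r1,u)
E
```

```text
blob [ 11  21  17  39 552] [19.1594 39.7428]
1.3 228.20888487575948 258.87047531434797 254.32576435186422
1.35 237.7762326362458 268.54760780717055 254.33131252985083
1.4 247.15244636686367 278.0178096066037 254.33561257491428
1.45 256.24654108168744 287.1536908283624 254.33864983780288
1.5 264.97999143692704 295.8891203579335 254.34042805552724
1.55 273.32605974627 304.18753939838143 254.34096840600176
1.6 281.2327798408831 311.9980862836359 254.34030800576883
1.65 288.63197214432284 319.25657262561083 254.33849797006
246 285 254.15942028985506
```

```bash
python3 - <<'E'
from h import *
np.set_printoptions(precision=3,suppress=True)
G=.013
def pose(th):
    R=ori(min(np.pi/2-th,.4)); return W([-.182*np.cos(th),0,.04+.182*np.sin(th)])+G*R[:,2],R
th0=1.395; p,R=pose(th0)
command_gripper(.05,30)
lin(p-.09*R[:,2],R,vel=.2)
print("down",lin(p,R,vel=.1,threshold=8),monitor.current_force())
command_gripper(.005,30); w=monitor.current_gripper_width(); print("w",w,monitor.current_force())
if .012<w<.02:
    for th in np.linspace(th0,.105,11)[1:]:
        p,R=pose(th); s=lin(p,R,vel=.12,threshold=30)
        print(round(th,2),s,monitor.current_force(),round(monitor.current_gripper_width(),4))
        if s: break
print(monitor.current_clock(),monitor.current_tcp_pos())
E
```

```text
down False [-0.421  0.005 -1.133]
w 0.015516476150015748 [-1.146  2.303  3.021]
1.27 False [-2.158  2.907  5.787] 0.0154
1.14 False [-3.542  4.964  8.401] 0.0153
1.01 False [-6.807  5.787 14.782] 0.0153
0.88 False [-13.248   7.551  20.19 ] 0.0151
0.75 False [-18.234   9.161  24.741] 0.0155
0.62 False [-20.259  11.697  23.606] 0.0155
0.49 False [-15.677  12.986  16.314] 0.0154
0.36 False [-6.494 14.422  4.06 ] 0.0154
0.23 False [-0.563 16.093 -1.957] 0.0152
0.1 False [ 0.568 16.761 -2.2  ] 0.0155
31.2917 [0.492 0.066 0.013]
```

The pull stayed in the pinch all the way (15.5 mm). I'll press gently toward the end stop, then check with the fixed cameras.

```bash
python3 - <<'E'
from h import *
np.set_printoptions(precision=3,suppress=True)
p=monitor.current_tcp_pos(); R=monitor.current_tcp_rot()
print("press",r.move_linear(p+[0,0,-.012],R,vel=.04,threshold=12),monitor.current_tcp_pos()-p,monitor.current_force(),monitor.current_gripper_width())
s=viewer.snapshot("scene"); t=viewer.snapshot("top"); cv2.imwrite("pics/s4.png",s); cv2.imwrite("pics/t4.png",t)
tt=tcp(); R=tt[1]; print("pinch pt store",S().T@(tt[0]-(D+.013)*R[:,2]-C0),monitor.current_clock())
cv2.imwrite("pics/z4.png",np.hstack([cv2.resize(s[130:230,190:340],(450,300)),cv2.resize(t[130:230,190:310],(350,292)).__getitem__(slice(0,292)) if 0 else cv2.resize(t[130:230,190:305],(345,300))]))
E
```

```text
press True [-0.     0.    -0.002] [ 1.482  1.127 -2.382] 0.015588374147414005
pinch pt store [-0.182  0.003  0.056] 31.6
```

View pics/z4.png

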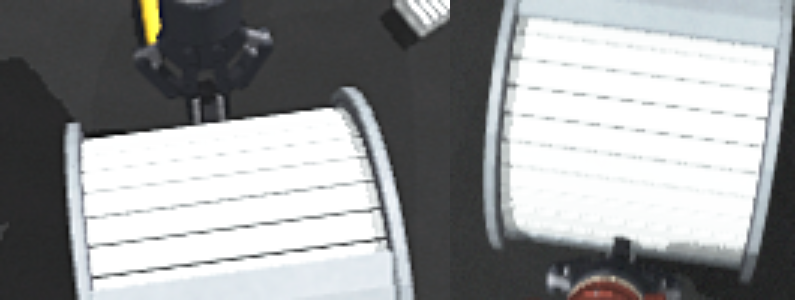

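The slats now cover the whole opening. The press stopped because a sideways load relaxed, not because it reached the end stop, so I'll press again.

```bash
python3 - <<'E'
from h import *
np.set_printoptions(precision=4,suppress=True)
for k in range(4):
    p=monitor.current_tcp_pos(); R=monitor.current_tcp_rot()
    s=r.move_linear(p+[0,0,-.006],R,vel=.03,threshold=14); f=monitor.current_force()
    tt=tcp(); print(s,f,"pinch",S().T@(tt[0]-(D+.013)*tt[1][:,2]-C0),monitor.current_gripper_width())
    if f[2]>10: break
print(monitor.current_clock())
E
```

```text
True [ 2.8822  0.7102 -2.8555] pinch [-0.1825  0.0028  0.0525] 0.015272881945512188
True [ 4.06    1.0041 -2.1802] pinch [-0.1828  0.0028  0.0494] 0.015256985333516318
False [ 0.6989  1.3319 -1.0818] pinch [-0.1831  0.0028  0.0431] 0.015359711212993928
True [-5.5619 -0.2513  6.9785] pinch [-0.1832  0.0028  0.0408] 0.015445975776554714
32.5833
```

```bash
python3 - <<'E'
from h import *
np.set_printoptions(precision=4,suppress=True)
command_gripper(.06,30); R=monitor.current_tcp_rot(); p=monitor.current_tcp_pos()
r.move_linear(p-.15*R[:,2],R,vel=.2)
r.reach(W([-.20,0,.30]),ori(0.35))
T=tcp(); im=viewer.snapshot("wrist"); cv2.imwrite("pics/w5.png",im); np.savez("w5.npz",p=T[0],R=T[1])
cv2.imwrite("pics/s5.png",viewer.snapshot("scene"));cv2.imwrite("pics/t5.png",viewer.snapshot("top"))
print(monitor.current_clock(),monitor.current_force())
print("pull proj if shut",proj("wrist",W([-.181,0,.059]),T), "if th=.2",proj("wrist",W([-.1784,0,.076]),T))
E
```

```text
34.8417 [-0.2676  0.45   -0.8726]
pull proj if shut [254.1754 114.4398] if th=.2 [254.1914 120.7908]
```

View pics/w5.png

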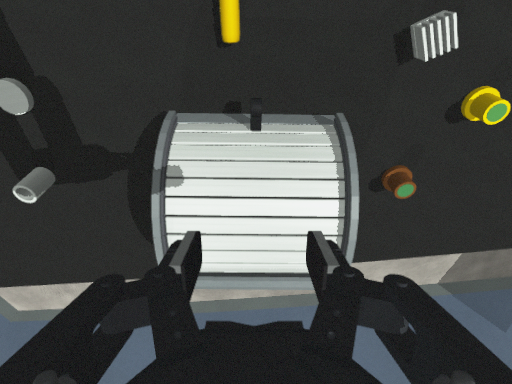

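The shutter looks shut: the slats run to the front lip, with the pull low in front near (256,115). Because the pinch slid along the tab, I'll confirm by pressing down on top of the pull with shut fingertips. Fully shut should give a firm stop at z of about 73 mm.

```bash
python3 - <<'E'
from h import *
np.set_printoptions(precision=4,suppress=True)
command_gripper(0.0,40); R=ori(.1)
t=lambda z:W([-.183,.002,z])
r.reach(cmd(t(.14),R),R)
lin(t(.105),R,vel=.1); r.pause(.1)
for k in range(2):
    s=lin(t(.060),R,vel=.04,threshold=16); f=monitor.current_force(); p=monitor.current_tcp_pos()
    print(s,"tip z",p[2]-D*R[2,2]*-1 if 0 else p[2]+D*np.cos(.1),f)
lin(t(.16),R,vel=.15)
print(monitor.current_clock())
E
```

```text
True tip z 0.07322525782899414 [-3.5529 -0.1978  7.2658]
True tip z 0.07312945411526753 [-5.0536  0.0744  9.9626]
38.575
```

The pull stops firmly at 73.1–73.2 mm, which is the fully shut height, and a second press did not move it. I'll retreat clear and hand in.

```bash
python3 - <<'E'
from h import *
R=ori(.1)
lin(W([-.23,0,.30]),R,vel=.25); r.pause(.2)
T=tcp(); im=viewer.snapshot("wrist"); cv2.imwrite("pics/w6.png",im)
print(monitor.current_force(),monitor.current_clock())
r.close_job()
E
```

```text
[ 0.01731429 -0.25269263  0.65855885] 39.5667
the job is handed in; nothing more can be done
```

View pics/w6.png

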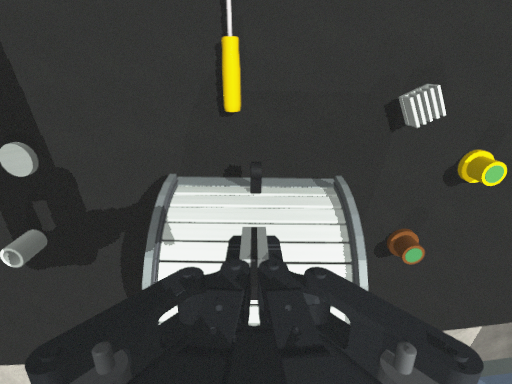

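The lens mount is in the store, upright and glass up, and the shutter is rolled fully shut over it with the gripper clear. I handed the job in at about 39.6 s.

- **Placing:** The camera put the mount at store x = -95 mm, y = -1 mm. The contact height put its underside at 40 mm, level with the store floor. I did not see the mount again once the shutter covered it.
- **Shutter:** I pinched the pull and drew it round. Pressing on the pull then met a firm stop twice with the fingertips at 73 mm, the height of the pull's top when fully shut. The last picture shows the slats down to the front lip and the look-alikes still standing.

**What disagreed:**
- **Fingertip position:** The real fingertips sit about 35 mm behind the reported TCP, so the first grasp closed on nothing and disturbed nothing. I measured the offset in the images and by touching the bench, and corrected for it from then on.
- **Loads and slipping:** During the roll the tool force reached about 33 N. The pinch slid about 18 mm along the pull near the end, and the final presses added about 23 N on the pull. The force on the tool read about 0.7 N at hand-in.

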